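# Nudge the reference disc into its cell and close the keeper

### The job

Get the measuring cell ready: with the fingertips push the loose steel disc across the deck of the cell base until it drops into its round recess and lies flat in it, then push the sliding keeper by its tab fully home over the edge of the disc. Only push: do not pick the disc up at any time, and leave the two vials and the jar standing where they are.

Things in the scene. Friction and masses are not known exactly. Their poses are not given: they have to be found in the camera images.
- cell: fixed grey plastic base block, 200 x 110 x 22 mm (its x, y, z), flat top (deck). Origin: centre of its underside. Round recess 48 mm wide, 11 mm deep, 1 mm chamfer, centred at x = +30 mm, y = 0. The half at -x is plain deck, level with the rim. Keeper on the deck at the +x end between two guide strips (30 x 6 mm, 7 mm high, at x = 65 to 95, y = +-24 mm).
- seat (a point): centre of the floor of the recess, 11 mm below the deck; axes as the cell's
- disc: loose plain steel disc, 44 mm wide, 10 mm thick, about 90 g, starting flat on the cell's -x half of the deck. Origin: centre of its underside, z along its axis. In the recess its top lies 1 mm below the deck, with 2 mm of play all round: fingertips 3 mm above the deck push it, then pass over it once it has dropped.
- keeper (a joint): aluminium slide along the cell's x: 0 m = back, 0.018 m = fully home (moved towards the cell's -x). Friction about 1.5 N; stays where it is left. Its tongue, 38 mm wide and 4 mm thick, runs 1 mm above the deck; front edge at the cell's x = +60 mm at 0, over the edge of the recess when home. It cannot pass over a disc that has not dropped in.
- tab (a point): middle of the upper edge of the rear face (towards the cell's +x) of the keeper's upright tab, 29 mm above the deck. The tab is 40 mm wide (cell's y), 8 mm thick, and reaches down to 1 mm above the deck. Push this rear face towards the cell's -x. With the keeper at 0 it is at the cell's x = +95 mm, y = 0; it moves with the keeper.
- vial_brown: bystander: small brown vial with green and white cap, 28 mm wide, 60 mm tall; origin at the centre of its underside
- vial_white: bystander: small vial with orange and white cap, 28 mm wide, 60 mm tall; origin at the centre of its underside
- jar: bystander: small clear jar with cream lid, 40 mm wide, 47 mm tall; origin at the centre of its underside

How it is judged:
On the way, in this order (a step that is already met when the one before it is completed fails the run):
1. the disc has dropped into the recess and lies flat in it (horizontal distance between disc and seat below 0.004 m and z of disc in the frame of seat below 0.002 m and angle between disc's own z axis and vertical below 0.06 rad), for 0.2 s.
2. with the disc in the recess, the keeper is pushed home (all of step 1 and value of joint keeper above 0.015 m), for 0.2 s.
At the end, for the whole second after the job is handed in: The disc lies at rest and flat in the recess (centre within 4 mm of the recess's centre, underside within 2 mm of its floor, tilt under 0.06 rad) and the keeper is home (at least 15 of its 18 mm) (all of step 2 and linear speed of disc below 0.01 m/s); the robot touches nothing.
It fails at once if the disc is lifted more than 8 mm off the deck (z of disc in the frame of seat above 0.019 m).
It fails at once if the vial brown is pushed or knocked over (distance of vial_brown from where it was at the start of the episode above 0.02 m or angle between vial_brown's own z axis and vertical above 0.35 rad).
It fails at once if the vial white is pushed or knocked over (distance of vial_white from where it was at the start of the episode above 0.02 m or angle between vial_white's own z axis and vertical above 0.35 rad).
It fails at once if the jar is pushed or knocked over (distance of jar from where it was at the start of the episode above 0.02 m or angle between jar's own z axis and vertical above 0.35 rad).
It also fails if it takes over 48 s, if anything falls off the work surface, if the arm or the gripper's body presses on something with over 40 N, if the wrist force passes 120 N, or if a joint passes its speed limit or range.

### The arm

A 7-joint arm with a two-finger parallel gripper is mounted at the origin on the work surface; the furniture and walls round the work are solid. World frame = base frame: x ahead of the robot, y to its left, z up, the work surface at z = 0. Lengths are in m, angles in rad, forces in N, time in s.
With the tool pointing down it reaches from about 0.425 to 0.875 m from the base axis. Payload 8.4 kg.
Tool frame: the origin (TCP) lies at the very end of the fingers, on their centre line; the grasp point (between the pads) lies 19 mm behind it (r.pinch_z is the distance from the TCP to the grasp point, in m); z points along the fingers, y is the line along which they close (so a half turn about z gives the same grasp; the last joint's range is limited). The gripper opens to 87 mm and grips with 3 to 60 N. Pads are 19 mm wide; open, the fingers measure 117 mm over their backs; the gripper's body (75 mm by 190 mm) begins 51 mm behind the grasp point.
Start: joints at [-1.441, 0.333, 0.04, 1.465, -0.013, 1.343, -0.059], TCP at [0.147, 0.633, 0.223] pointing down, gripper open.
Joint ranges: [-2.58, 2.58], [-0.38, 2.09], [-1.3, 1.39], [0.25, 2.4], [-1.5, 4.64], [0.08, 2.09], [-2.65, 2.65]. Speed limits (rad/s): [2.22, 2.22, 2.79, 2.79, 3.14, 3.14, 3.14].

### API

Orientations are given as a unit quaternion [w, x, y, z].
In Python, from station import r gives the robot as it stands.
- The arm moves only by the tool send_path, called after "Call:" as a command line: name --pt "numbers of a row" for each row, then --argument value for the rest. Schema: {"type":"object","properties":{"plan":{"type":"array","items":{"type":"array","items":{"type":"number"},"minItems":4,"maxItems":4},"minItems":1,"maxItems":10},"aperture":{"type":"number"},"squeeze":{"type":"number"},"only":{"type":"string"},"quiet":{"type":"boolean"},"lines":{"type":"string"}},"required":["plan"],"additionalProperties":false}. plan is a list of rows, 1 to 10 of them, each of 4 numbers: dx, dy, dz in shares of 500 mm (1.0 is 500 mm), then a turn about the tool's z in a scale on which 1.0 is 90 degrees; each row is the pose to reach, as a shift and turn from the pose commanded when the call began, along the tool's axes at that moment; what a row does not reach only later rows make up. A row lasts 1/10 s, in which the tool goes at most 0.05 m and 0.15 rad, less where a joint would pass 70% of its speed; a pose out of reach is approached as far as the arm can. aperture is the finger opening in m, set as the call begins (left out keeps the last). The fingers move at their own pace and stop on an object; squeeze is the grip in N (left out, the last holds). Time passes only in rows, so rows that do not move let the fingers close. The tool returns the time, the measured TCP pose, the force, the opening and the grip force at its end. only (a regular expression) keeps the lines of the reply that match it, lines (a string "A,B") keeps lines A to B, and quiet returns only ok. Shift and turn numbers lie between -1 and 1, and a call with a number outside is refused. Input that does not fit is refused with a message, and nothing moves.
- r.sense(): the state, without advancing time (a new reading comes with each control period).
- r.snapshot(name): name is "scene" or "top" or "wrist"; returns a dict with "frame" (480x640x3 uint8, red, green, blue), "vertical_fov" (degrees; the focal length in pixels is half the picture's height over the tangent of half this angle, whatever the lens; pixels are square), "cx", "cy" (the principal point, pixels), "position" and "orientation" of the camera in the world. Camera axes: x right, y up, looking along -z (the intrinsics and any distortion apply to the point x, -y, -z); pixel columns grow to the right and rows downward; lengths in m; the calibration is good to about 2 mm. A picture is of the moment at which its call begins. There is no depth.
- r.hand_in(): hands the job in; it is judged then, once.
The state is a dict: "time": time; "qpos": joint angles; "joint_velocities": joint speeds; "joint_torque": joint torques, N m; "tool_pos": TCP position; "tool_rot": TCP orientation; "ft_force": force on the tool from outside, world axes, zero at the start; "ft_torque": the same for the moment, N m; "opening": finger opening in m; "finger_force": force on a finger pad.
Only numpy, scipy, OpenCV 4.12 (cv2) and the standard library are available. Lean on these libraries where they do the work, as an engineer would, in place of code of your own. Each camera call takes 0.05 s, during which the arm holds its last target. There are 200 camera calls.

## Working session

There is one attempt and no reset: what is moved stays moved. The work goes in short steps, Python scripts to look and compute and a tool call to move; the robot and the scene stay as the last step left them, time stands still between calls to the robot, and variables do not carry over. Pictures are saved under pics/ and viewed, at most 10 in all, crops included, and the job is handed in when it is done.

```bash
ls; mkdir -p pics
```

Run:
```python
from station import r
import cv2
for n in ("scene","top"):
    s=r.snapshot(n); cv2.imwrite(f"pics/{n}0.png",s["frame"][:,:,::-1])
    print(n,{k:v for k,v in s.items() if k!="frame"})
s=r.sense();print(s["time"],s["tool_pos"],s["tool_rot"],s["opening"])
```

```text
pics
station.py
scene {'vertical_fov': 52.50920819601926, 'cx': 318.4107198856094, 'cy': 231.4942445369194, 'position': array([ 0.04818789, -0.84807602,  0.65924629]), 'orientation': array([ 0.85929964,  0.45690814, -0.11324107, -0.20003885])}
top {'vertical_fov': 45.87209113084284, 'cx': 316.3124082343952, 'cy': 234.2498731688042, 'position': array([ 0.33400821, -0.09561852,  1.09129999]), 'orientation': array([ 0.70809968,  0.04194515, -0.02621079, -0.70437805])}
0.1 [0.14733578 0.63262912 0.22173582] [-3.41185933e-05  1.14118336e-01  9.93466879e-01 -7.51025399e-04] 0.08689829181903529
```

View pics/top0.png

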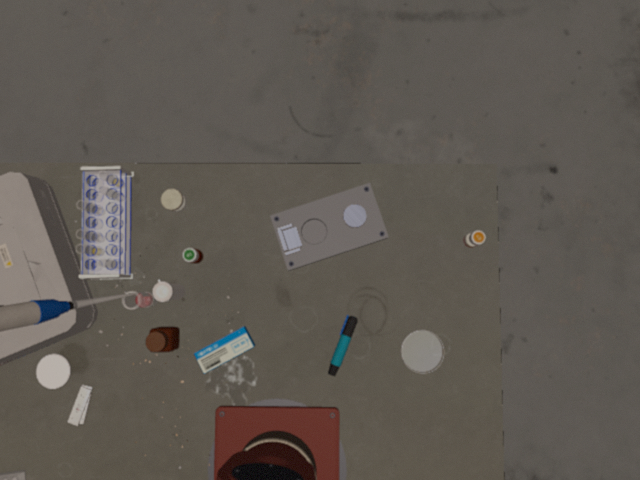

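View pics/scene0.png

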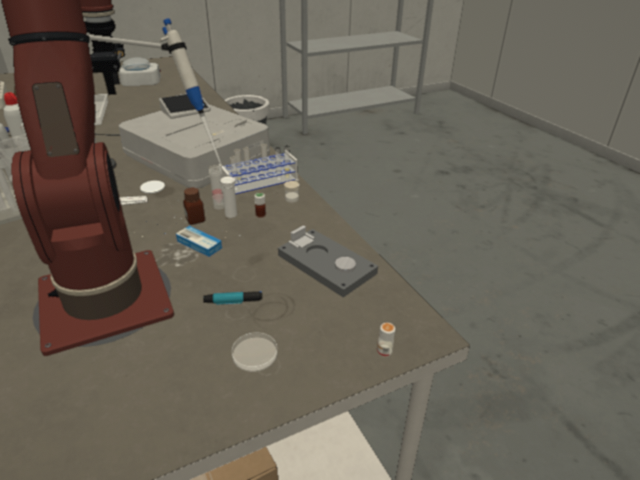

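The top view shows the cell with deck corners near (270,214), (370,184), (388,238) and (290,269). The recess is at (314,232), the disc at (355,216) and the keeper at (290,239). The vials are at (192,255) and (476,238), and the jar is at (172,199). I'll refine these on a crop.

Run:
```python
import cv2
f=cv2.imread("pics/top0.png")[175:280,260:400]
cv2.imwrite("pics/crop.png",cv2.convertScaleAbs(cv2.resize(f,None,fx=5,fy=5,interpolation=cv2.INTER_CUBIC),alpha=1.4))
```

```text
(no output)
```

View pics/crop.png

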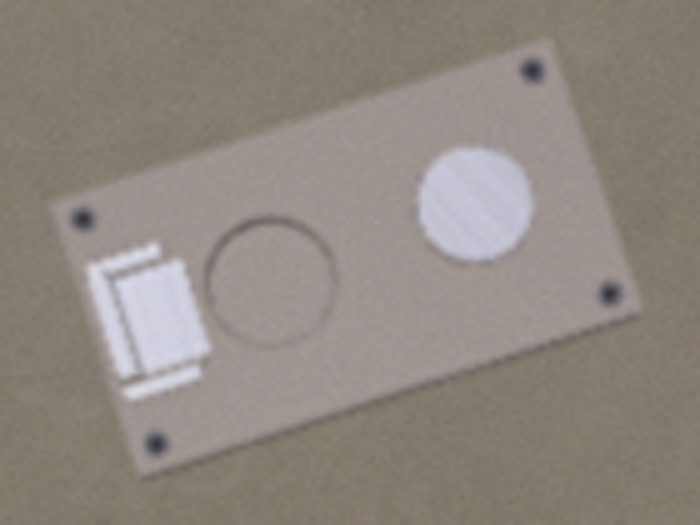

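The crop shows deck corners at about (52,205), (550,40), (641,312) and (140,476), the recess centre at (271,282), and the disc at (475,204).

Create h.py:
```python
import numpy as np
from scipy.spatial.transform import Rotation as R
from scipy.optimize import least_squares
def rot(q): return R.from_quat(np.roll(q,-1)).as_matrix()
def proj(s,P):
    f=240/np.tan(np.radians(s["vertical_fov"])/2)
    c=(np.atleast_2d(P)-s["position"])@rot(s["orientation"])
    return np.c_[s["cx"]-f*c[:,0]/c[:,2], s["cy"]+f*c[:,1]/c[:,2]]
def ray(s,uv,z):
    f=240/np.tan(np.radians(s["vertical_fov"])/2)
    d=rot(s["orientation"])@np.array([(uv[0]-s["cx"])/f,-(uv[1]-s["cy"])/f,-1])
    return s["position"]+d*(z-s["position"][2])/d[2]
def cellpts(p,pts):
    c,s=np.cos(p[2]),np.sin(p[2]); pts=np.atleast_2d(pts)
    return np.c_[p[0]+c*pts[:,0]-s*pts[:,1],p[1]+s*pts[:,0]+c*pts[:,1],pts[:,2]]
def incell(p,w):
    c,s=np.cos(p[2]),np.sin(p[2]); d=np.array(w)[:2]-p[:2]
    return np.array([c*d[0]+s*d[1],-s*d[0]+c*d[1]])
```

Run:
```python
from h import *; from station import r
s=r.snapshot("top")
un=lambda a:(np.array(a)+.5)/5-.5+[260,175]
uv=un([(52,205),(550,40),(641,312),(140,476),(271,282)])
# cell +x left in image, z up: +y is image down
M=np.array([(.1,-.055,.022),(-.1,-.055,.022),(-.1,.055,.022),(.1,.055,.022),(.03,0,.022)])
q=least_squares(lambda p:(proj(s,cellpts(p,M))-uv).ravel(),[.6,0,1.8]).x
q2=least_squares(lambda p:(proj(s,cellpts(p,M*[1,-1,1]))-uv).ravel(),[.6,0,1.8])
e=(proj(s,cellpts(q,M))-uv)
print("cell",q,"\n",e.round(2), q2.cost)
d=ray(s,un((475,204)),.032);print("disc",d,incell(q,d))
for n,u,z in (("jar",(172,199),.047),("brown",(191,255),.06),("white",(478,238),.06)):
    w=ray(s,u,z);print(n,w.round(3),incell(q,w).round(3))
t=r.sense();print(t["tool_pos"],rot(t["tool_rot"]).round(3))
```

```text
cell [ 0.45304017 -0.09498173  1.89397116] 
 [[-0.17 -0.38]
 [-0.09 -0.08]
 [ 0.39  0.05]
 [-0.07  0.37]
 [-0.07  0.03]] 6596.503518572772
disc [ 0.47233289 -0.14346809  0.032     ] [-0.05210327 -0.00289574]
jar [0.5   0.199 0.047] [ 0.263 -0.138]
brown [0.395 0.157 0.06 ] [ 0.257 -0.025]
white [ 0.428 -0.366  0.06 ] [-0.249  0.11 ]
[0.14732204 0.63270206 0.22188353] [[-0.974  0.227 -0.   ]
 [ 0.227  0.974 -0.001]
 [-0.    -0.001 -1.   ]]
```

Run:
```python
from h import *; from station import r
import cv2
S=r.snapshot("scene");T=r.snapshot("top")
def tri(a,b):
    o=least_squares(lambda P:np.r_[proj(S,P)[0]-a,proj(T,P)[0]-b],[.4,.3,.2]);return o.x.round(3),round(o.cost,1)
print("blue",tri((196,98),(57,308)));print("tip",tri((226,172),(130,298)))
print("box near corner top",tri((190,170),(93,310)))
f=240/np.tan(np.radians(S["vertical_fov"])/2)
# top end of the pipette: intersect line with the scene picture
b=tri((196,98),(57,308))[0];t=tri((226,172),(130,298))[0]
for k in (1,1.5,2,2.5,3): P=t+(b-t)*k;print(k,P.round(3),proj(S,P).round(0))
W=r.snapshot("wrist");cv2.imwrite("pics/w0.png",W["frame"][:,:,::-1]);print(W["position"])
```

```text
blue (array([0.303, 0.297, 0.275]), np.float64(1.0))
tip (array([0.324, 0.251, 0.096]), np.float64(35.6))
box near corner top (array([0.286, 0.33 , 0.073]), np.float64(36.2))
1 [0.303 0.297 0.275] [[197.  98.]]
1.5 [0.292 0.32  0.365] [[185.  57.]]
2 [0.282 0.343 0.454] [[172.  14.]]
2.5 [0.271 0.366 0.544] [[158. -32.]]
3 [0.261 0.389 0.633] [[143. -82.]]
[0.07727804 0.64879796 0.38561756]
```

View pics/w0.png

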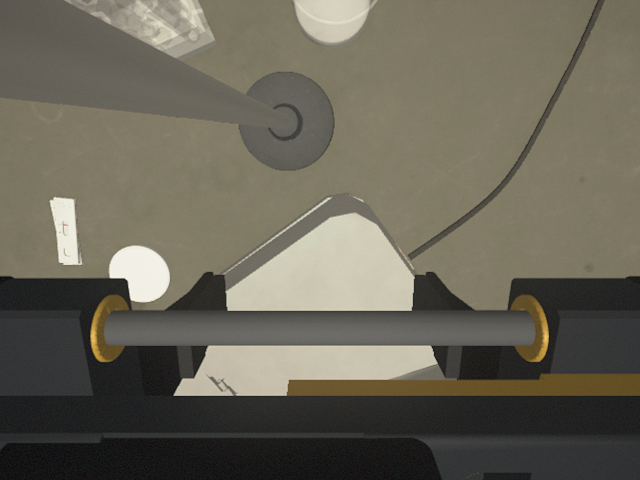

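The wrist view shows the gripper bar at (320,328) and a stand foot at (287,120). Its pole leans off to the left, and it holds the pipette. I'll locate it so the sweep stays clear.

Run:
```python
from h import *; from station import r
S=r.snapshot("scene");W=r.snapshot("wrist")
p=ray(W,(287,122),.02);print("pole",p.round(3))
for z in (.02,.3,.4,.5,.6,.7): P=[p[0],p[1],z];print(z,proj(S,P).round(0),proj(W,P).round(0), proj(S,[0,0,z]).round())
C=np.array([.07,.65,.386])
print(rot(W["orientation"]).round(2))
for n,P in (("rod?",[.288,.33,.4]),("tcp",[.147,.633,.223]),("flange",[.147,.633,.5])): print(n,proj(S,P).round(0))
```

```text
pole [0.061 0.622 0.02 ]
0.02 [[ 99. 161.]] [[287. 122.]] [[102. 290.]]
0.3 [[74. 65.]] [[178.  86.]] [[ 62. 162.]]
0.4 [[63. 24.]] [[1022.  362.]] [[ 44. 103.]]
0.5 [[ 52. -20.]] [[420. 165.]] [[23. 35.]]
0.6 [[ 39. -68.]] [[374. 150.]] [[ -2. -45.]]
0.7 [[  25. -121.]] [[357. 145.]] [[ -32. -140.]]
[[ 0.23 -0.94 -0.26]
 [ 0.97  0.22  0.06]
 [-0.   -0.27  0.96]]
rod? [[180.  41.]]
tcp [[114.  88.]]
flange [[ 89. -22.]]
```

Run:
```python
import cv2
f=cv2.imread("pics/scene0.png")[0:230,0:320]
cv2.imwrite("pics/sc.png",cv2.resize(f,None,fx=2.5,fy=2.5,interpolation=cv2.INTER_CUBIC))
```

```text
(no output)
```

View pics/sc.png

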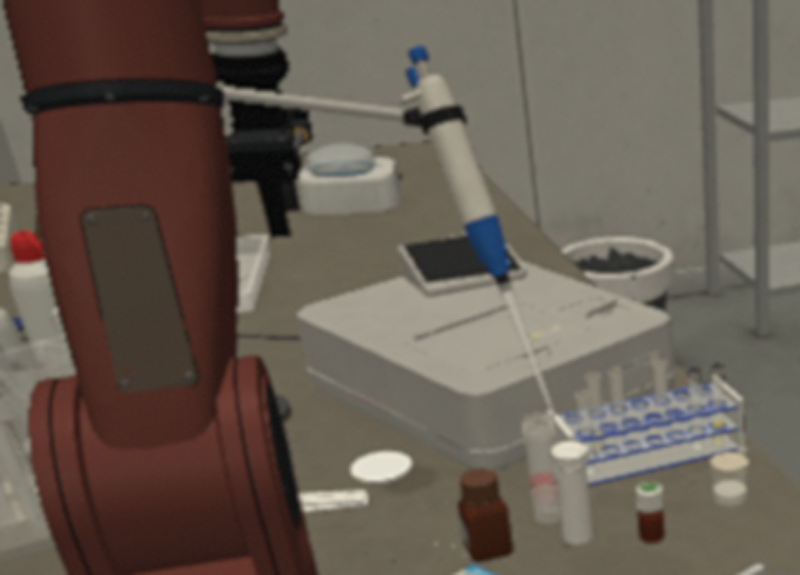

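Units first: shifts go in shares of 500 mm and turns go in shares of 90 degrees. So -0.29 m / 0.5 = -0.58, -0.08 m / 0.5 = -0.16.

Call:
send_path --pt "-0.58 0.14 -0.16 0" --pt "-0.58 0.14 -0.16 0" --pt "-0.58 0.14 -0.16 0" --pt "-0.58 0.14 -0.16 0" --pt "-0.58 0.14 -0.16 0" --pt "-0.58 0.14 -0.16 0" --pt "-0.58 0.14 -0.16 0"

```text
time: 1.1
tool_pos: [0.4531, 0.6326, 0.3028]
tool_rot: [0.002, 0.118, 0.993, -0.001]
ft_force: [0.8, 0.2, -0.0]
opening: 0.0872
finger_force: 0.0
```

Call:
send_path --pt "-0.36 -0.7 0 0" --pt "-0.36 -0.7 0 0" --pt "-0.36 -0.7 0 0" --pt "-0.36 -0.7 0 0" --pt "-0.36 -0.7 0 0" --pt "-0.36 -0.7 0 0" --pt "-0.36 -0.7 0 0" --pt "-0.36 -0.7 0 0" --pt "-0.4 -0.9 0 0" --pt "-0.4 -0.9 0 0"

```text
time: 2.1
tool_pos: [0.5383, 0.1519, 0.3024]
tool_rot: [0.0, 0.114, 0.993, 0.0]
ft_force: [1.4, -0.5, 0.2]
opening: 0.087
finger_force: 0.0
```

To row units: -0.365 m / 0.5 = -0.73, 0.13 m / 0.5 = 0.26, 1.02 rad / 1.5708 = 0.6494.

Call:
send_path --pt "-0.08 -0.73 0.26 0.6494" --pt "-0.08 -0.73 0.26 0.6494" --pt "-0.08 -0.73 0.26 0.6494" --pt "-0.08 -0.73 0.26 0.6494" --pt "-0.08 -0.73 0.26 0.6494" --pt "-0.08 -0.73 0.26 0.6494" --pt "-0.08 -0.73 0.26 0.6494" --pt "-0.08 -0.73 0.26 0.6494" --pt "-0.08 -0.73 0.26 0.6494" --pt "-0.08 -0.73 0.26 0.6494" --aperture 0.03

```text
time: 3.1
tool_pos: [0.4942, -0.2113, 0.1723]
tool_rot: [-0.0, 0.585, 0.811, -0.0]
ft_force: [0.6, 0.3, 0.1]
opening: 0.0309
finger_force: 0.0
```

Run:
```python
from h import *; from station import r
import cv2
W=r.snapshot("wrist");cv2.imwrite("pics/w1.png",W["frame"][:,:,::-1])
q=[.45304,-.09498,1.89397]
t=r.sense();Rt=rot(t["tool_rot"]);print(t["qpos"],incell(q,t["tool_pos"]),t["tool_pos"],"yaw",np.arctan2(Rt[1,0],Rt[0,0]))
M=np.array([(.1,-.055,.022),(-.1,-.055,.022),(-.1,.055,.022),(.1,.055,.022),(.03,0,.022),(-.0521,-.0029,.032)])
print(proj(W,cellpts(q,M)).round(0)); np.save("w1.npy",np.r_[W["position"],W["orientation"],W["vertical_fov"],W["cx"],W["cy"]])
```

```text
[-0.28972213  0.15094563  0.67454917  1.83359665 -0.10168011  1.19162666
  0.73933339] [-0.12251202 -0.00311768] [ 0.49490335 -0.21015975  0.17263205] yaw 1.8931166129936807
[[394. -94.]
 [382. 192.]
 [251. 193.]
 [236. -93.]
 [316.  19.]
 [320. 133.]]
```

View pics/w1.png

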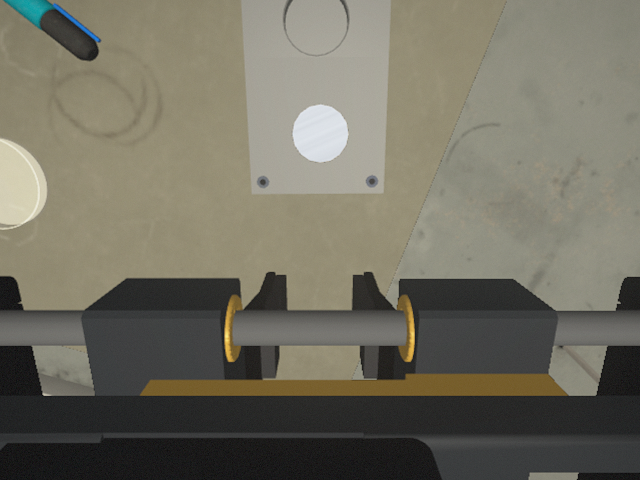

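The prediction matches the wrist view: near corners at (252,193) and (384,193), recess centre at (316,20), disc at (320,133). I'll lower the fingers behind the disc at y = 0.

To row units: 0.1465 m / 0.5 = 0.293, 0.05 m / 0.5 = 0.1.

Call:
send_path --pt "0 -0.006 0.1 0" --pt "0 -0.006 0.2 0" --pt "0 -0.006 0.27 0" --pt "0 -0.006 0.293 0" --pt "0 -0.006 0.293 0" --pt "0 -0.006 0.293 0"

```text
time: 3.75
tool_pos: [0.4933, -0.2116, 0.0278]
tool_rot: [0.001, 0.584, 0.812, 0.0]
ft_force: [-0.4, -0.2, 0.1]
opening: 0.03
finger_force: 0.0
```

Run:
```python
from h import *; from station import r
q=[.45304,-.09498,1.89397]
t=r.sense();print(incell(q,t["tool_pos"]),t["tool_pos"],t["ft_force"])
```

```text
[-0.12339132 -0.00116421] [ 0.49333025 -0.21161391  0.02781256] [-0.43649541 -0.15395239  0.11967915]
```

To row units: 0.082 m / 0.5 = 0.164, 0.07 m / 0.5 = 0.14.

Call:
send_path --pt "0.04 -0.002 0.002 0" --pt "0.06 -0.002 0.002 0" --pt "0.076 -0.002 0.002 0" --pt "0.092 -0.002 0.002 0" --pt "0.104 -0.002 0.002 0" --pt "0.116 -0.002 0.002 0" --pt "0.128 -0.002 0.002 0" --pt "0.14 -0.002 0.002 0" --pt "0.152 -0.002 0.002 0" --pt "0.164 -0.002 0.002 0"

```text
time: 4.75
tool_pos: [0.4648, -0.134, 0.0251]
tool_rot: [0.0, 0.585, 0.811, -0.0]
ft_force: [0.6, -1.8, 1.2]
opening: 0.0298
finger_force: 1.1
```

Run:
```python
from h import *; from station import r
import cv2
q=[.45304,-.09498,1.89397]
for i in range(3):
    W=r.snapshot("wrist");t=r.sense();print(incell(q,t["tool_pos"]).round(4),t["tool_pos"].round(4),t["ft_force"].round(2))
cv2.imwrite("pics/w2.png",W["frame"][:,:,::-1])
M=np.array([(.03,0,.022),(-.014,0,.032),(.03,.024,.022),(.03,-.024,.022)])
print(proj(W,cellpts(q,M)).round(0))
```

```text
[-0.0397  0.0012] [ 0.4645 -0.133   0.025 ] [-0.42 -1.57  1.11]
[-0.0401  0.0012] [ 0.4646 -0.1333  0.025 ] [ 0.17  0.92 -0.36]
[-0.0403  0.0013] [ 0.4647 -0.1336  0.0249] [-0.29  0.34  1.2 ]
[[321. 137.]
 [321. 242.]
 [265. 137.]
 [378. 137.]]
```

View pics/w2.png

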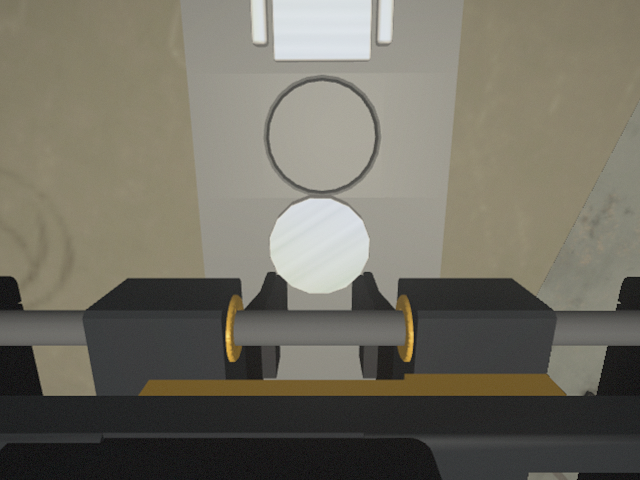

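The disc is centred in the finger notch at (320,245) and the recess is at (322,134). It has about 45 mm to go and is about 1 mm off to the left.

To row units: 0.047 m / 0.5 = 0.094, 0.045 m / 0.5 = 0.09.

Call:
send_path --pt "0.012 0.002 -0.001 0" --pt "0.024 0.002 -0.001 0" --pt "0.036 0.002 -0.001 0" --pt "0.048 0.002 -0.001 0" --pt "0.06 0.002 -0.001 0" --pt "0.068 0.002 -0.001 0" --pt "0.076 0.002 -0.001 0" --pt "0.084 0.002 -0.001 0" --pt "0.09 0.002 -0.001 0" --pt "0.094 0.002 -0.001 0"

```text
time: 5.9
tool_pos: [0.4508, -0.089, 0.0255]
tool_rot: [-0.0, 0.585, 0.811, -0.0]
ft_force: [0.1, 0.9, 0.5]
opening: 0.03
finger_force: 0.0
```

Run:
```python
from h import *; from station import r
import cv2
q=[.45304,-.09498,1.89397]
for i in range(3):
    W=r.snapshot("wrist");t=r.sense();print(incell(q,t["tool_pos"]).round(4),t["tool_pos"].round(4),t["ft_force"].round(2))
cv2.imwrite("pics/w3.png",W["frame"][:,:,::-1])
M=np.array([(.03,0,.021),(.03,.022,.021),(.03,-.022,.021),(.03,0,.032),(.03,.022,.032)])
print(proj(W,cellpts(q,M)).round(0))
```

```text
[0.0066 0.0002] [ 0.4508 -0.0888  0.0255] [-0.18  0.76 -0.09]
[0.0063 0.0002] [ 0.4509 -0.0891  0.0255] [ 0.23 -0.05  0.56]
[0.0061 0.0002] [ 0.4509 -0.0892  0.0255] [ 0.04 -0.48 -0.09]
[[319. 240.]
 [272. 240.]
 [366. 240.]
 [319. 247.]
 [268. 247.]]
```

View pics/w3.png

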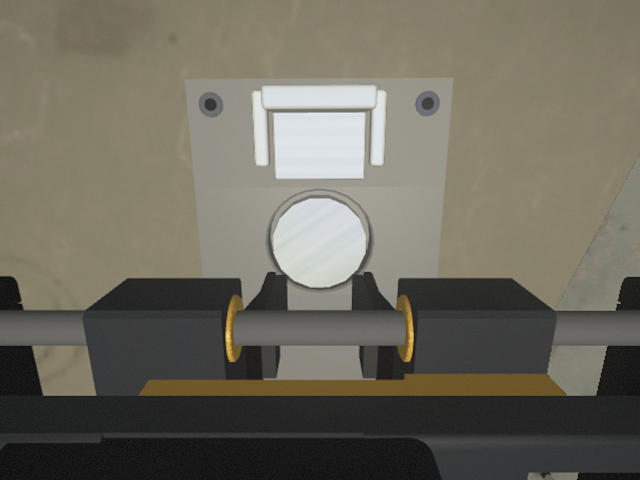

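The disc has dropped in. It now spans 273–367 px at (320,243), which matches the size expected when seated, with an even ring of gap around it. Next I'll go up, over and behind the keeper tab.

To row units: 0.107 m / 0.5 = 0.214, -0.06 m / 0.5 = -0.12.

Call:
send_path --pt "0 0 -0.1 0" --pt "0 0 -0.12 0" --pt "0.08 0.03 -0.12 0" --pt "0.16 0.06 -0.12 0" --pt "0.214 0.075 -0.12 0" --pt "0.214 0.075 -0.12 0" --pt "0.214 0.075 -0.12 0" --pt "0.214 0.075 -0.12 0" --aperture 0.06

```text
time: 6.85
tool_pos: [0.4528, 0.0228, 0.0855]
tool_rot: [0.0, 0.585, 0.811, -0.0]
ft_force: [-0.5, -1.2, -0.3]
opening: 0.0601
finger_force: 0.0
```

Run:
```python
from h import *; from station import r
import cv2
q=[.45304,-.09498,1.89397]
for i in range(2):
    W=r.snapshot("top");t=r.sense();print(incell(q,t["tool_pos"]).round(4),t["tool_pos"].round(4),t["opening"],t["tool_rot"].round(3))
```

```text
[ 0.1117 -0.0371] [0.4528 0.0227 0.0855] 0.05971924635239286 [ 0.     0.585  0.811 -0.   ]
[ 0.1117 -0.0371] [0.4528 0.0228 0.0855] 0.06007348735276321 [ 0.     0.585  0.811 -0.   ]
```

To row units: 0.053 m / 0.5 = 0.106, 0.04 m / 0.5 = 0.08.

Call:
send_path --pt "0.004 0 0.04 0" --pt "0.004 0 0.08 0" --pt "0.004 0 0.106 0" --pt "0.004 0 0.106 0" --pt "-0.006 0 0.106 0" --pt "-0.014 0 0.106 0" --pt "-0.022 0 0.106 0" --pt "-0.03 0 0.106 0" --pt "-0.038 0 0.106 0" --pt "-0.044 0 0.106 0"

```text
time: 7.95
tool_pos: [0.4602, 0.0029, 0.0328]
tool_rot: [0.0, 0.585, 0.811, 0.0]
ft_force: [0.1, 2.1, 0.6]
opening: 0.0599
finger_force: 0.8
```

To row units: -0.004 m / 0.5 = -0.008, -0.003 m / 0.5 = -0.006.

Call:
send_path --pt "-0.004 0 0 0" --pt "-0.006 0 0 0" --pt "-0.008 0 0 0" --pt "-0.008 0 0 0"

```text
time: 8.35
tool_pos: [0.4607, 0.0006, 0.0326]
tool_rot: [-0.001, 0.584, 0.811, 0.0]
ft_force: [-0.9, 6.3, 4.2]
opening: 0.0603
finger_force: 3.4
```

Run:
```python
from h import *; from station import r
q=[.45304,-.09498,1.89397]
for i in range(2):
    W=r.snapshot("top");t=r.sense();print(incell(q,t["tool_pos"]).round(4),t["tool_pos"].round(4),t["ft_force"].round(1))
```

```text
[ 0.0881 -0.0377] [0.4608 0.0005 0.0326] [-0.8  6.9  3.6]
[ 0.0881 -0.0376] [0.4607 0.0005 0.0326] [-1.7  7.5  3.2]
```

To row units: -0.002 m / 0.5 = -0.004, -0.001 m / 0.5 = -0.002.

Call:
send_path --pt "-0.002 0 0 0" --pt "-0.004 0 0 0" --pt "-0.004 0 0 0" --pt "-0.004 0 0 0"

```text
time: 8.85
tool_pos: [0.4608, 0.0003, 0.0326]
tool_rot: [-0.002, 0.584, 0.812, 0.001]
ft_force: [-3.6, 13.9, 6.5]
opening: 0.0597
finger_force: 7.0
```

Call:
send_path --pt "0.01 0 0 0" --pt "0.028 0 0 0" --pt "0.028 0 -0.06 0" --pt "0.028 0 -0.14 0" --pt "0.028 0 -0.2 0" --pt "0 0 -0.2 0" --pt "-0.1 0 -0.2 0" --pt "-0.2 0 -0.2 0" --pt "-0.2 0 -0.2 0" --pt "-0.2 0 -0.2 0"

```text
time: 9.85
tool_pos: [0.4929, -0.0985, 0.1322]
tool_rot: [-0.0, 0.586, 0.81, -0.001]
ft_force: [-0.5, 0.9, -0.1]
opening: 0.0597
finger_force: 0.0
```

Run:
```python
from h import *; from station import r
import cv2
q=[.45304,-.09498,1.89397]
W=r.snapshot("wrist");t=r.sense();print(incell(q,t["tool_pos"]).round(4),t["ft_force"].round(1))
cv2.imwrite("pics/w4.png",W["frame"][:,:,::-1])
for x in (.060,.045,.042): print(x,proj(W,cellpts(q,[[x,0,.027],[x+.027,0,.051],[x+.035,0,.051]])).round(1).tolist())
print(proj(W,cellpts(q,[[.03,0,.021],[.03,.022,.021],[.03,-.022,.021],[.008,0,.021]])).round(1).tolist())
```

```text
[-0.0147 -0.037 ] [ 0.   0.3 -0.5]
0.06 [[265.1, 126.0], [257.7, 78.8], [257.1, 64.5]]
0.045 [[266.0, 148.5], [258.8, 105.1], [258.2, 91.2]]
0.042 [[266.1, 152.9], [259.0, 110.2], [258.5, 96.4]]
[[268.0, 169.5], [237.5, 169.6], [298.5, 169.4], [269.1, 199.7]]
```

View pics/w4.png

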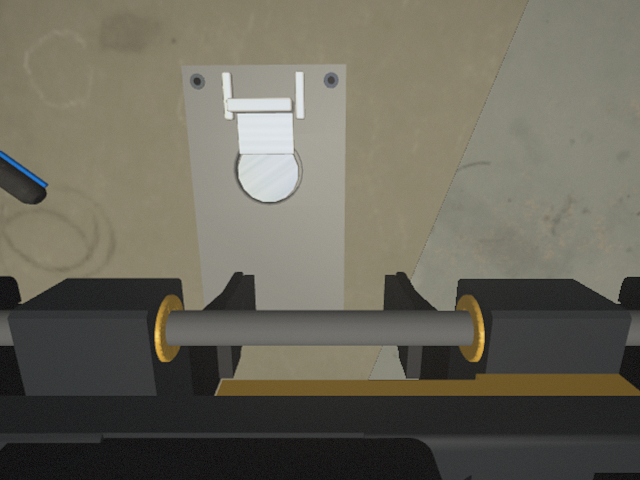

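The keeper's front edge is at row ~154, and full home is predicted at 153. The force also rose against a hard stop. The disc lies flat in the recess at (268,172), and the robot is clear.

```bash
python3 -c "
from station import r
print(r.hand_in())"
```

```text
the job is handed in; nothing more can be done
None
```

I pushed the disc into its recess, where it lies flat, and pushed the keeper fully home over its edge; the job was handed in about 10 s into the 48 s allowed, with the arm clear of everything, and no verdict came back.

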